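# Push the seed tin home against the bench edging

## Task

Push the closed seed tin along the bench, without lifting it, until it is home in the corner of the edging: its long side flush along the batten at the back and its end up against the stop block. Leave the saucer, sprayer, cultivator and trowel where they are, and finish clear of the tin.

Things in the scene. Friction and masses are not known exactly. Their poses are not given: they have to be found in the camera images.
- tin: Closed zinc-grey sheet-metal seed tin: a plain box 120 mm in x, 200 mm in y, 60 mm high, smooth straight sides, 0.24 to 0.5 kg, slid by 2 to 8 N, loose, too wide to grip. Origin: centre of the underside; z up. At the start its +x long side faces the batten within 0.35 rad, the tin standing 50 to 110 mm short of its place at the batten and 110 to 210 mm short of the block.
- batten: Straight pale wooden batten screwed to the bench, 45 mm in x, 640 mm in y, 30 mm high, roughly crosswise ahead of the robot, turned by up to 0.15 rad. Origin: centre of the underside. The tin goes against its -x face (the robot's side), 22.5 mm from the origin.
- block: Pale wooden stop block screwed down square to the batten: 140 mm in x, 40 mm in y, 40 mm high, far end touching the batten's -x face. Origin: centre of the underside, at x = -92.5 mm, y = +280 or -280 mm in the batten's frame (near its left or right end); axes parallel to the batten's. The tin's end goes against the face towards the batten's middle, 20 mm from the origin.
- saucer: Round brown ceramic saucer, 110 mm across the rim, 20 mm high, loose on the bench at the other end of the batten from the block, the mirror place. Origin: centre of its underside. To be left alone.
- sprayer: Blue plastic pump sprayer, empty, standing upright, body 110 mm across, 271 mm high with its black head, loose, to the left of the batten. Origin: centre of its underside. To be left alone.
- cultivator: Three-tined stainless hand cultivator with a wooden handle, 270 mm long (140 mm behind its origin to 129 mm ahead of it along x), at most 40 mm high, lying loose on the right. Origin at bench height under the neck. To be left alone.
- trowel: Aluminium trowel, 290 mm long (150 mm behind its origin to 138 mm ahead along x), at most 26 mm high, lying loose on the left, nearer the robot than the batten. Origin on the bench at the neck. To be left alone.
Not all that is in view belongs to the job. Several things look just like the tin: the one meant starts farthest to the robot's left.

How it is judged:
At the end, for the whole second after the job is handed in: The tin stands flat and still on the bench with its long side along the batten (gap at its middle under 5 mm, out of parallel by less than 2 degrees) and its end within 5 mm of the stop block's inner face (x of tin in the frame of batten between -0.0875 and -0.075 m and y of tin in the frame of batten between -0.2 and 0.2 m and y of tin in the frame of block between -0.125 and 0.125 m and angle between the y axis of tin and the y axis of batten, either way round below 0.035 rad and height (world z) of tin below 0.006 m and angle between tin's own z axis and vertical below 0.05 rad and linear speed of tin below 0.01 m/s); the robot touches nothing.
It fails at once if the tin is lifted or tipped (height (world z) of tin above 0.015 m or angle between tin's own z axis and vertical above 0.15 rad).
It fails at once if the saucer is moved more than 20 mm (distance of saucer from where it was at the start of the episode above 0.02 m).
It fails at once if the sprayer is moved more than 20 mm (distance of sprayer from where it was at the start of the episode above 0.02 m).
It fails at once if the cultivator is moved more than 20 mm (distance of cultivator from where it was at the start of the episode above 0.02 m).
It fails at once if the trowel is moved more than 20 mm (distance of trowel from where it was at the start of the episode above 0.02 m).
It also fails if it takes over 53 s, if anything falls off the work surface, if the arm or the gripper's body presses on something with over 40 N, if the wrist force passes 120 N, or if a joint passes its speed limit or range.

## Robot

A 7-joint arm with a two-finger parallel gripper is mounted at the origin on the work surface. World frame = base frame: x ahead of the robot, y to its left, z up, the work surface at z = 0. Lengths are in m, angles in rad, forces in N, time in s.
With the tool pointing down it reaches from about 0.35 to 0.9 m from the base axis. Payload 8.1 kg.
Tool frame: the origin (TCP) lies midway between the tips of the shut fingers; the grasp point (between the pads) lies 19 mm behind it; z points along the fingers, y is the line along which they close (so a half turn about z gives the same grasp; the last joint's range is limited). The gripper opens to 92 mm and grips with 3 to 60 N. Pads are 19 mm wide; open, the fingers measure 130 mm over their backs; the gripper's body (75 mm by 190 mm) begins 47 mm behind the grasp point.
Start: joints at [-1.231, 0.434, 0.025, 1.573, -0.012, 1.134, -0.075], TCP at [0.268, 0.565, 0.227] pointing down, gripper open.
Joint ranges: [-2.62, 2.62], [-0.44, 2.09], [-1.27, 1.32], [0.08, 2.57], [-1.32, 4.46], [0.12, 2], [-2.74, 2.74]. Speed limits (rad/s): [2.22, 2.22, 3.01, 3.01, 3.14, 3.14, 3.14].

## Interface

Orientations are given as a unit quaternion [w, x, y, z].
In Python, from rig import monitor, camera, bot gives the robot as it stands.
- The arm moves only by the shell command python3 -m pendant 'ROWS' [FORCE]. ROWS is JSON, a list that holds one entry, the list of rows, each a list of 5 numbers: the shift along the tool's x, y, z in m, then the turn about the tool's z in degrees, then the gripper's target within -1 to 1 (shut at 1, half-way at 0, fully open at -1). In form: [[[x, y, z, twist, jaw], ...]]. A call has exactly 10 rows; each row is the pose to reach, as a shift and turn from the pose commanded when the call began, along the tool's axes at that moment; what a row does not reach only later rows make up. A row lasts 1/10 s, in which the tool goes at most 50 mm and 8.59 degrees, less where a joint would pass 70% of its speed; a pose out of reach is approached as far as the arm can. A call with a gripper value outside its range is refused whole. The fingers move at their own pace and stop on an object; FORCE is the grip in N (left out, the last holds). Time passes only in rows, so rows that repeat a pose let the fingers close, or fill a call up. It gives the time, the measured TCP pose, the force, the opening and the grip force at its end, in the units of the state.
- monitor.get_state(): the state, without advancing time (a new reading comes with each control period).
- camera(name): name is "side" or "top"; returns a dict with "img" (480x640x3 uint8, red, green, blue), "K" (3x3 intrinsics, pixels), "world_to_cam" (4x4, takes a point from world to camera coordinates). Camera axes: x right, y down, z forward; pixel columns grow to the right and rows downward; lengths in m; the calibration is good to about 2 mm. A picture is of the moment at which its call begins. There is no depth.
- bot.close_job(): hands the job in; it is judged then, once.
The state is a dict: "time": time; "joint_pos": joint angles; "qvel": joint speeds; "joint_efforts": joint torques, N m; "tool_pos": TCP position; "ee_rot": TCP orientation; "ft_force": force on the tool from outside, world axes, zero at the start; "moment": the same for the moment, N m; "opening": finger opening in m; "finger_force": force on a finger pad.
Only numpy, scipy, OpenCV 4.12 (cv2) and the standard library are available. Lean on these libraries where they do the work, as an engineer would, in place of code of your own. Each camera call takes 0.05 s, during which the arm holds its last target. There are 200 camera calls.

## Working session

There is one attempt and no reset: what is moved stays moved. The work goes in short steps, Python scripts to look and compute and a shell command to move; the robot and the scene stay as the last step left them, time stands still between calls to the robot, and variables do not carry over. Pictures are saved under pics/ and viewed, at most 10 in all, crops included, and the job is handed in when it is done.

```bash
mkdir -p pics; ls; python3 - <<'E'
from rig import monitor,camera,bot
import cv2
for n in("top","side"):
    c=camera(n); cv2.imwrite(f"pics/{n}0.png",c["img"][:,:,::-1]); print(n,c["K"].tolist(),c["world_to_cam"].tolist())
print(monitor.get_state())
E
```

```text
pics
top [[610.9679449193251, 0.0, 310.59044509032213], [0.0, 610.9679449193251, 246.3737759070185], [0.0, 0.0, 1.0]] [[-0.02505493758811755, -0.9994966779175118, -0.019458698165947096, 0.04409669691736914], [-0.9909802263440045, 0.027395291067726917, -0.13117808133411785, 0.49057677523455945], [0.13164513320909907, 0.015996526472094562, -0.9911678314206864, 1.5910441828989208], [0.0, 0.0, 0.0, 1.0]]
side [[475.0997795586252, 0.0, 320.589887523869], [0.0, 475.0997795586252, 239.74838208010902], [0.0, 0.0, 1.0]] [[0.9400446947267165, -0.3410053379501861, -0.00559744634929992, -0.4799736333297145], [-0.2375889354375804, -0.6430071103328936, -0.7280751017710875, 0.1633000533697749], [0.24467829833025911, 0.6857530281018241, -0.6854745179621102, 1.0238645765623753], [0.0, 0.0, 0.0, 1.0]]
{'time': 0.1, 'joint_pos': array([-1.23060983,  0.43520078,  0.0249955 ,  1.57396873, -0.01157299,
        1.13396918, -0.07511452]), 'qvel': array([-3.46171844e-04, -4.29111731e-03, -3.72084407e-06, -6.24296088e-04,
       -2.07408906e-03,  1.35019246e-03, -1.23232877e-03]), 'joint_efforts': array([ 3.71523318e-03, -6.69128537e+01,  9.88498628e-01, -3.15142465e+01,
       -6.05093362e-02,  3.75550962e-02,  1.41604275e-05]), 'tool_pos': array([0.26766852, 0.56430693, 0.22600866]), 'ee_rot': array([-7.35890081e-05,  2.19633882e-01,  9.75582117e-01, -6.97023176e-04]), 'ft_force': array([ 0.70040348,  0.32251711, -0.42930327]), 'moment': array([0.00872567, 0.03445532, 0.01333364]), 'finger_force': 0.0, 'opening': 0.09152454597332953}
```

View pics/top0.png

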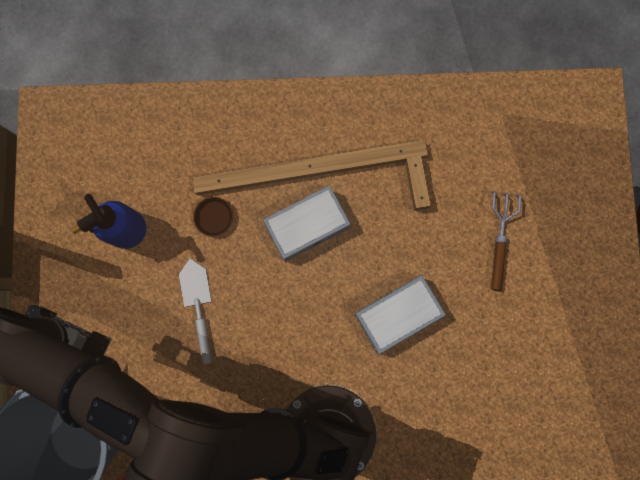

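View pics/side0.png

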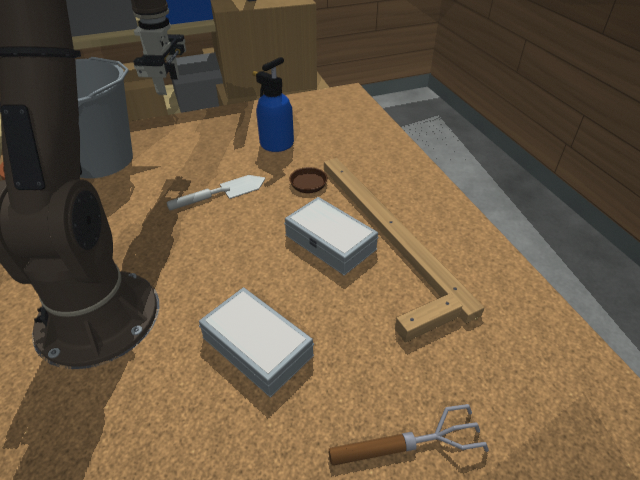

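The top view shows the target tin centred near (308,222), the batten running from (195,185) to (427,148) and the block at (417,180). The saucer is at (213,217), and a lookalike tin sits at (401,315). The side view agrees.

```bash
cat > h.py <<'E'
from rig import monitor,camera
import cv2,numpy as np
def ray(c,uv,z):
    R,t=c["world_to_cam"][:3,:3],c["world_to_cam"][:3,3]
    uv=np.atleast_2d(np.array(uv,float)); d=np.c_[uv,np.ones(len(uv))]@np.linalg.inv(c["K"]).T@R; o=-R.T@t
    return (o+d*((z-o[2])/d[:,2])[:,None])[:,:2]
def rect(p):
    (cx,cy),(w,h),a=cv2.minAreaRect(p.astype(np.float32)); b=cv2.boxPoints(((cx,cy),(w,h),a))
    e=max(b[1]-b[0],b[2]-b[1],key=np.linalg.norm); e=e*np.sign(e[1]) # long axis, +y
    return np.array([cx,cy]),max(w,h),min(w,h),np.arctan2(-e[0],e[1]) # yaw of frame
def blobs(c,m,z,amin=150):
    out=[]
    for k in cv2.findContours(m.astype(np.uint8),0,cv2.CHAIN_APPROX_NONE)[0]:
        if cv2.contourArea(k)>amin: out.append(rect(ray(c,k[:,0],z))+(k[:,0].mean(0),))
    return out
def tin(c,z=.06):
    hsv=cv2.cvtColor(c["img"],cv2.COLOR_RGB2HSV)
    return blobs(c,(hsv[...,1]<50)&(hsv[...,2]>150),z,1500)
def tool():
    s=monitor.get_state(); w,x,y,z=s["ee_rot"]
    X=np.array([1-2*(y*y+z*z),2*(x*y+w*z)]);Y=np.array([2*(x*y-w*z),1-2*(x*x+z*z)])
    return s,X,Y
E
python3 - <<'E'
from h import *
np.set_printoptions(precision=4,suppress=True)
c=camera("top")
for b in tin(c): print("tin",b)
hsv=cv2.cvtColor(c["img"],cv2.COLOR_RGB2HSV)
for p in [(250,175),(350,160),(415,165),(418,185),(300,120),(240,130),(330,270),(213,217),(268,222),(300,195)]: print(p,hsv[p[1]-1:p[1]+2,p[0]-1:p[0]+2].reshape(-1,3).mean(0))
i=cv2.resize(c["img"][130:270,180:440],None,fx=3,fy=3,interpolation=cv2.INTER_CUBIC); cv2.imwrite("pics/crop1.png",i[:,:,::-1])
E
```

```text
tin (array([ 0.3067, -0.1957]), 0.17945705354213715, 0.10051590949296951, np.float32(0.4953634), array([400.4108, 314.0595]))
tin (array([0.5545, 0.0402]), 0.17973236739635468, 0.10054416209459305, np.float32(0.4551182), array([306.1099, 221.5495]))
(250, 175) [ 15.3333 124.4444 148.6667]
(350, 160) [ 15.6667 125.3333 138.6667]
(415, 165) [13.     90.6667 96.5556]
(418, 185) [ 16.     124.8889 154.4444]
(300, 120) [ 14.     134.2222 148.4444]
(240, 130) [ 14.1111 135.4444 145.8889]
(330, 270) [ 14.2222 131.     132.2222]
(213, 217) [ 10.6667 144.7778  65.1111]
(268, 222) [ 71.6667   5.3333 141.1111]
(300, 195) [ 14.     128.2222 128.8889]
```

View pics/crop1.png

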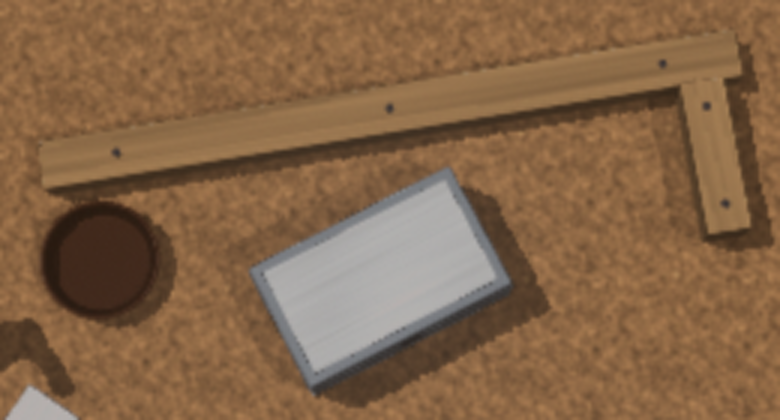

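The crop shows the batten's top-face corners at about (40,145), (47,188), (735,33) and (741,76). The block's top face runs from about (680,84) to (745,230). I'll check these against the known sizes.

```bash
python3 - <<'E'
from h import *
np.set_printoptions(precision=4,suppress=True)
c=camera("top")
f=lambda L:np.array(L)/3.+[180-.33,130-.33]
B=ray(c,f([(40,145),(47,187),(735,33),(741,75)]),.03); print(B)
print("len",np.linalg.norm(B[2]-B[0]),np.linalg.norm(B[3]-B[1]),"w",np.linalg.norm(B[1]-B[0]),np.linalg.norm(B[3]-B[2]))
S=ray(c,f([(117,153),(390,108),(662,64)]),.03); print("screws",S)
K=ray(c,f([(680,84),(720,79),(747,227),(706,233)]),.04);print("block",K,np.linalg.norm(K[1]-K[0]),np.linalg.norm(K[3]-K[0]))
for d in (S[0]-S[2],B[0]-B[2],B[1]-B[3]): print("yaw",np.arctan2(-d[0],d[1]))
d=S[0]-S[2]; yaw=np.arctan2(-d[0],d[1]); ex=np.array([np.cos(yaw),np.sin(yaw)]); ey=np.array([-ex[1],ex[0]])
o=B.mean(0); print("batten o",o,"yaw",yaw)
R=lambda p:((np.atleast_2d(p)-o)@np.c_[ex,ey])
print("corners in batten",R(B),"screws",R(S),"block",R(K))
for b in tin(c): print("tin in batten",R(b[0]),b[3]-yaw)
print("cam",-c["world_to_cam"][:3,:3].T@c["world_to_cam"][:3,3])
goal=o+ex*-.0825+ey*-.16; print("goal",goal)
s,X,Y=tool();print(s["tool_pos"],X,Y,np.arctan2(Y[0]*-1,Y[1]))
E
```

```text
[[ 0.6878  0.3454]
 [ 0.6488  0.3391]
 [ 0.7727 -0.2857]
 [ 0.7335 -0.2891]]
len 0.6367830398718571 0.6338858329930029 w 0.039481644594671704 0.039386829342729184
screws [[ 0.6783  0.2757]
 [ 0.7125  0.0282]
 [ 0.7459 -0.2185]]
block [[ 0.724  -0.2324]
 [ 0.7275 -0.2684]
 [ 0.592  -0.2857]
 [ 0.5876 -0.2492]] 0.03611277130058693 0.13744510251934777
yaw 0.1359212698603689
yaw 0.13378732676035696
yaw 0.13397875708628723
batten o [0.7107 0.0274] yaw 0.1359212698603689
corners in batten [[ 0.0204  0.3182]
 [-0.0191  0.3172]
 [ 0.019  -0.3186]
 [-0.0203 -0.3167]] screws [[ 0.0015  0.2503]
 [ 0.0019  0.0005]
 [ 0.0015 -0.2485]] block [[-0.022  -0.2593]
 [-0.0234 -0.2954]
 [-0.1601 -0.2941]
 [-0.1594 -0.2574]]
tin in batten [[-0.4305 -0.1663]] 0.35944184640397436
tin in batten [[-0.153   0.0338]] 0.3203712997769297
cam [0.2778 0.0052 1.6422]
goal [ 0.6506 -0.1423]
[0.2677 0.5644 0.2263] [-0.9035  0.4285] [0.4285 0.9035] -0.44286481998564087
```

Everything fits the given sizes. The tin is at (-0.154, 0.034) in the batten frame, turned +0.32 rad from it, and the goal is (-0.0825, -0.16). Next I go behind its long side with the jaws open and parallel to the batten.

```bash
python3 -m pendant '[[[-0.03,-0.03,0,-4,-1],[-0.06,-0.07,0,-8,-1],[-0.1,-0.11,0,-12,-1],[-0.13,-0.145,0,-16,-1],[-0.16,-0.18,0,-20,-1],[-0.19,-0.215,0,-24,-1],[-0.22,-0.25,0,-28,-1],[-0.25,-0.28,0,-33.1,-1],[-0.28,-0.31,0,-33.1,-1],[-0.31,-0.34,0,-33.1,-1]]]'
python3 - <<'E'
from h import *
s,X,Y=tool(); print(s["time"],s["tool_pos"],"yaw",np.arctan2(-Y[0],Y[1]),X,Y); d=np.array([.430,.024])-s["tool_pos"][:2]; print(d@X,d@Y)
E
```

```text
time: 1.2
tool_pos: [0.4024, 0.1229, 0.2269]
ee_rot: [0.0, -0.067, 0.998, 0.0]
ft_force: [1.2, 1.3, -0.4]
opening: 0.0917
finger_force: 0.0
1.2 [0.4024278  0.12291086 0.22691039] yaw 0.1349653634701112 [-0.99090589 -0.13455581] [-0.13455598  0.99090594]
-0.014012420712767792 -0.10172136043052449
```

```bash
python3 -m pendant '[[[-0.007,-0.045,0,0,-1],[-0.014,-0.09,0,0,-1],[-0.014,-0.102,0.04,0,-1],[-0.014,-0.102,0.08,0,-1],[-0.014,-0.102,0.12,0,-1],[-0.014,-0.102,0.16,0,-1],[-0.014,-0.102,0.18,0,-1],[-0.014,-0.102,0.2,0,-1],[-0.014,-0.102,0.202,0,-1],[-0.014,-0.102,0.202,0,-1]]]'
python3 - <<'E'
from h import *
s,X,Y=tool(); d=s["tool_pos"][:2]-np.array([.7122,.0278]); print("batten",-d@X,d@Y,s["tool_pos"])
c=camera("top"); cv2.imwrite("pics/a.png",c["img"][100:400,150:500,::-1])
E
```

```text
time: 2.2
tool_pos: [0.4296, 0.0254, 0.0247]
ee_rot: [-0.001, -0.067, 0.998, -0.0]
ft_force: [-0.2, 0.4, -0.4]
opening: 0.092
finger_force: 0.0
batten -0.28036618713869343 0.035586450029332375 [0.42959439 0.02540389 0.02471369]
```

View pics/a.png

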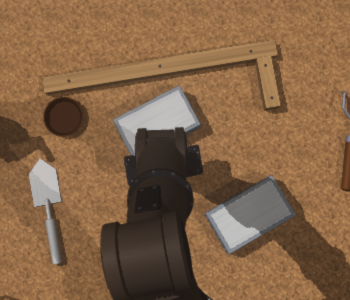

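The gripper is straddling the tin's near side, clear of everything. I'll push towards the batten.

```bash
python3 -m pendant '[[[-0.01,0,0,0,-1],[-0.02,0,0,0,-1],[-0.03,0,0,0,-1],[-0.04,0,0,0,-1],[-0.05,0,0,0,-1],[-0.06,0,0,0,-1],[-0.07,0,0,0,-1],[-0.08,0,0,0,-1],[-0.09,0,0,0,-1],[-0.1,0,0,0,-1]]]'
python3 - <<'E'
from h import *
s,X,Y=tool(); d=s["tool_pos"][:2]-np.array([.7122,.0278]); print("batten",-d@X,d@Y,s["tool_pos"])
for n in("top","side"):
  c=camera(n); cv2.imwrite(f"pics/b{n}.png",c["img"][:,:,::-1])
  for b in tin(c): e=b[0]-np.array([.7122,.0278]); print(n,-e@X,e@Y,b[1:])
E
```

```text
time: 3.25
tool_pos: [0.5296, 0.0389, 0.0247]
ee_rot: [-0.0, -0.067, 0.998, -0.0]
ft_force: [-2.0, -0.7, 0.9]
opening: 0.0919
finger_force: 0.8
batten -0.17949541179253964 0.0355212407634534 [0.52956169 0.03891801 0.02466869]
top -0.44251426327472926 -0.13827164367562583 (0.12423625588417053, 0.10764375329017639, np.float32(0.4938271), array([389.17901235, 321.48765432]))
side -0.44671025047880175 -0.1370899165167965 (0.13409081101417542, 0.11690345406532288, np.float32(0.49399617), array([242.1878453 , 322.14917127]))
```

View pics/bside.png

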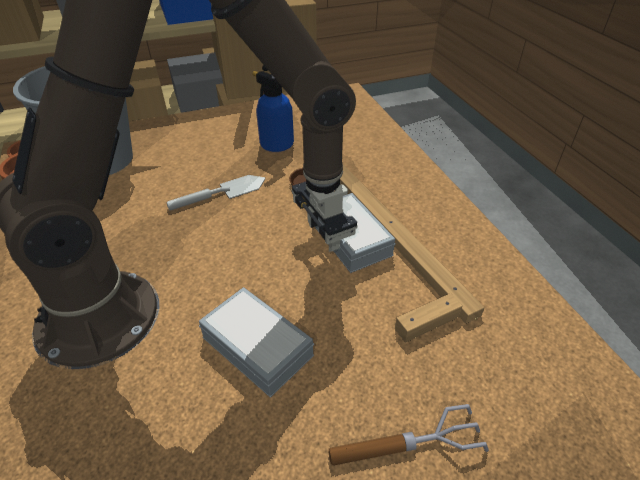

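The tin is now nearly parallel to the batten against both fingers, with its near end at about (365,255). I'll push a little further, back off and look.

```bash
python3 -m pendant '[[[-0.008,0,0,0,-1],[-0.015,0,0,0,-1],[-0.02,0,0,0,-1],[0,0,0,0,-1],[0.03,0,0,0,-1],[0.03,0.03,-0.04,0,-1],[0.03,0.06,-0.08,0,-1],[0.03,0.1,-0.11,0,-1],[0.03,0.14,-0.11,0,0],[0.03,0.18,-0.11,0,0]]]'
python3 - <<'E'
from h import *
s,X,Y=tool(); d=s["tool_pos"][:2]-np.array([.7122,.0278]); print("batten",-d@X,d@Y,s["tool_pos"])
for n in("top","side"):
  c=camera(n); cv2.imwrite(f"pics/c{n}.png",c["img"][:,:,::-1])
  for b in tin(c): e=b[0]-np.array([.7122,.0278]); print(n,-e@X,e@Y,b[1:])
E
```

```text
time: 4.35
tool_pos: [0.4758, 0.2155, 0.1365]
ee_rot: [0.002, -0.067, 0.998, 0.001]
ft_force: [0.7, 0.3, 0.0]
opening: 0.08
finger_force: 0.0
batten -0.20902800324928542 0.21769691886513665 [0.47584068 0.21546749 0.1364727 ]
top -0.08366329131032033 0.019763889082143417 (0.182448148727417, 0.10214993357658386, np.float32(0.13259259), array([306.88292683, 194.67317073]))
side -0.418305077887951 -0.21276763680315589 (0.11563340574502945, 0.09739695489406586, np.float32(-1.0748018), array([272.98089172, 344.15923567]))
side -0.08880973087067666 0.020616441543512477 (0.19551990926265717, 0.11615908890962601, np.float32(0.13613907), array([359.02298851, 220.61494253]))
```

View pics/ctop.png

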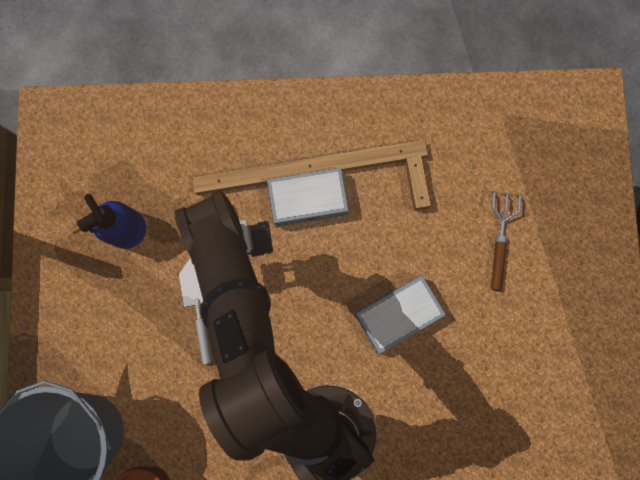

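The tin is flush along the batten at (-0.084, 0.020), out of parallel by about 0.002 rad. Next I turn the tool 90° and drop in at the tin's left end, between it and the saucer.

```bash
python3 -c "
from rig import monitor;print(monitor.get_state()['joint_pos'])"; python3 -m pendant '[[[-0.02,-0.01,0,8,0],[-0.04,-0.02,0,16,0],[-0.06,-0.03,0,24,0],[-0.08,-0.04,0,32,0],[-0.1,-0.05,0,40,0],[-0.119,-0.063,0,48,0],[-0.119,-0.063,0,56,0],[-0.119,-0.063,0,64,0],[-0.119,-0.063,0,72,0],[-0.119,-0.063,0,80,0]]]'
python3 - <<'E'
from h import *
s,X,Y=tool(); d=s["tool_pos"][:2]-np.array([.7122,.0278]); y=.135;ex=np.array([np.cos(y),np.sin(y)]);ey=np.array([-ex[1],ex[0]])
print("batten",d@ex,d@ey,s["tool_pos"],s["joint_pos"],"X",X@ex,X@ey)
E
```

```text
[-0.71059476  0.37058617  0.22897459  1.9494345  -0.11529133  0.83093448
  1.29483711]
time: 5.45
tool_pos: [0.6017, 0.1664, 0.1348]
ee_rot: [0.0, 0.592, 0.806, 0.0]
ft_force: [-0.0, 0.6, 0.4]
opening: 0.0459
finger_force: 0.0
batten -0.09079067370038967 0.1522414751526585 [0.60174517 0.16643674 0.13475756] [-0.75685484  0.57248301  0.60835233  1.71794167 -0.38387258  0.97244406
  0.29980369] X -0.1676395063539495 0.9858483454353575
```

```bash
python3 -m pendant '[[[0.006,0,0,5,0],[0.006,0,0,9.7,0],[0.006,0,0,9.7,0],[0.006,0,0.03,9.7,0],[0.006,0,0.06,9.7,0],[0.006,0,0.08,9.7,0],[0.006,0,0.1,9.7,0],[0.006,0,0.11,9.7,0],[0.006,0,0.11,9.7,0],[0.006,0,0.11,9.7,0]]]'
python3 - <<'E'
from h import *
s,X,Y=tool(); d=s["tool_pos"][:2]-np.array([.7122,.0278]); y=.135;ex=np.array([np.cos(y),np.sin(y)]);ey=np.array([-ex[1],ex[0]])
print("batten",d@ex,d@ey,s["tool_pos"],"X",X@ex,X@ey)
c=camera("side"); cv2.imwrite("pics/d.png",c["img"][:,:,::-1])
E
```

```text
time: 6.45
tool_pos: [0.6001, 0.1723, 0.0254]
ee_rot: [0.0, 0.656, 0.755, 0.0]
ft_force: [-0.4, -0.1, -0.1]
opening: 0.0459
finger_force: 0.0
batten -0.09163530157622285 0.15831338162341538 [0.60009101 0.17233972 0.02539041] X -0.00558030522522264 0.9999844295529088
```

View pics/d.png

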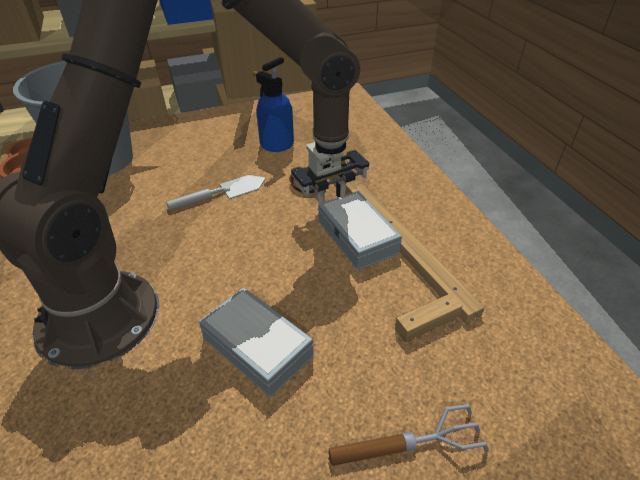

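The fingers stand at the tin's left end near (335,190), clear of the saucer and batten. I'll push along the batten.

```bash
python3 -m pendant '[[[-0.012,0,0,0,0],[-0.024,0,0,0,0],[-0.036,0,0,0,0],[-0.048,0,0,0,0],[-0.06,0,0,0,0],[-0.072,0,0,0,0],[-0.084,0,0,0,0],[-0.096,0,0,0,0],[-0.108,0,0,0,0],[-0.12,0,0,0,0]]]'
python3 -m pendant '[[[-0.01,0,0,0,0],[-0.02,0,0,0,0],[-0.03,0,0,0,0],[-0.04,0,0,0,0],[-0.05,0,0,0,0],[-0.06,0,0,0,0],[-0.066,0,0,0,0],[-0.072,0,0,0,0],[-0.075,0,0,0,0],[-0.075,0,0,0,0]]]'
python3 - <<'E'
from h import *
s,X,Y=tool(); o=np.array([.7122,.0278]);d=s["tool_pos"][:2]-o; y=.135;ex=np.array([np.cos(y),np.sin(y)]);ey=np.array([-ex[1],ex[0]])
print("batten",d@ex,d@ey,s["tool_pos"])
for n in("top","side"):
  c=camera(n); cv2.imwrite(f"pics/e{n}.png",c["img"][:,:,::-1])
  for b in tin(c): e=b[0]-o; print(n,e@ex,e@ey,b[1:])
E
```

```text
time: 7.5
tool_pos: [0.6163, 0.0527, 0.0247]
ee_rot: [-0.0, 0.656, 0.755, -0.0]
ft_force: [-0.9, 1.6, 1.2]
opening: 0.0461
finger_force: 1.0
time: 8.5
tool_pos: [0.6268, -0.0213, 0.0247]
ee_rot: [0.0, 0.656, 0.755, -0.0]
ft_force: [-0.3, -0.4, 0.1]
opening: 0.0461
finger_force: 0.0
batten -0.09124404504531314 -0.03712862874368513 [ 0.62678331 -0.02127137  0.02471373]
top -0.4364428080801321 -0.15330452289349006 (0.16522741317749023, 0.11387593299150467, np.float32(0.49473783), array([392.95505618, 316.59550562]))
top -0.08052894054790907 -0.17703075565359952 (0.13681261241436005, 0.10925168544054031, np.float32(0.14735481), array([382.38323353, 178.19161677]))
side -0.4407026105220333 -0.15301284008717414 (0.16869710385799408, 0.11707062274217606, np.float32(0.4955423), array([250.88679245, 324.97169811]))
side -0.08758796933294445 -0.1762040636786236 (0.14166077971458435, 0.11625824868679047, np.float32(0.14138092), array([410.53658537, 273.64634146]))
```

View pics/eside.png

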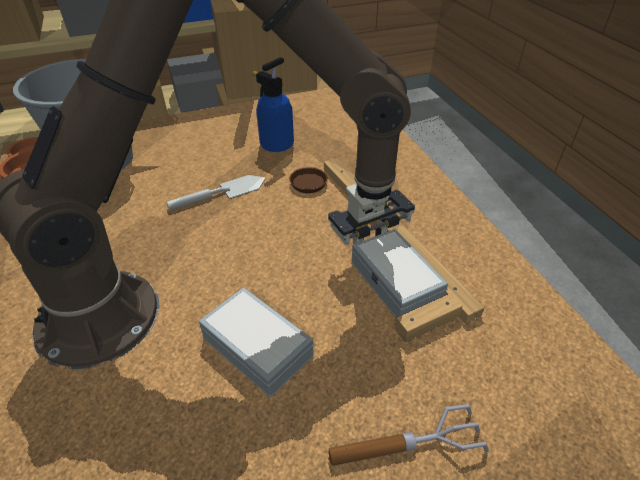

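The tin's right end is now close to the block near (425,305). I'll creep until the force shows contact.

```bash
python3 -m pendant '[[[-0.001,0,0,0,0],[-0.002,0,0,0,0],[-0.003,0,0,0,0],[-0.004,0,0,0,0],[-0.005,0,0,0,0],[-0.006,0,0,0,0],[-0.007,0,0,0,0],[-0.008,0,0,0,0],[-0.009,0,0,0,0],[-0.01,0,0,0,0]]]'
```

```text
time: 9.6
tool_pos: [0.6281, -0.0305, 0.0247]
ee_rot: [0.0, 0.656, 0.755, 0.0]
ft_force: [0.3, 0.6, -1.7]
opening: 0.0457
finger_force: 0.5
```

```bash
python3 -m pendant '[[[-0.001,0,0,0,0],[-0.001,0,0,0,0],[-0.002,0,0,0,0],[-0.002,0,0,0,0],[-0.003,0,0,0,0],[-0.003,0,0,0,0],[-0.004,0,0,0,0],[-0.004,0,0,0,0],[-0.005,0,0,0,0],[-0.005,0,0,0,0]]]'
```

```text
time: 10.6
tool_pos: [0.6284, -0.031, 0.0247]
ee_rot: [-0.002, 0.655, 0.756, 0.001]
ft_force: [-3.3, 13.0, 5.6]
opening: 0.046
finger_force: 6.8
```

13 N and no further motion, so the tin is against the block. I'll back off, rise and turn back for a final press towards the batten, looking first.

```bash
python3 -m pendant '[[[0.01,0,0,0,0],[0.03,0,0,0,0],[0.04,0,-0.04,0,0],[0.04,0,-0.08,-8,0],[0.04,0,-0.12,-16,0],[0.04,-0.04,-0.12,-24,0],[0.04,-0.08,-0.12,-32,0],[0.04,-0.12,-0.12,-40,0],[0.04,-0.16,-0.12,-48,0],[0.04,-0.19,-0.12,-56,0]]]'
python3 - <<'E'
from h import *
s,X,Y=tool(); o=np.array([.7122,.0278]);d=s["tool_pos"][:2]-o; y=.135;ex=np.array([np.cos(y),np.sin(y)]);ey=np.array([-ex[1],ex[0]])
print("batten",d@ex,d@ey,s["tool_pos"],"X",X@ex,X@ey)
for n in("top","side"):
  c=camera(n); cv2.imwrite(f"pics/f{n}.png",c["img"][:,:,::-1])
  for b in tin(c): e=b[0]-o; print(n,e@ex,e@ey,b[1:])
  if n=="top": cv2.imwrite("pics/fcrop.png",cv2.resize(c["img"][130:270,250:450],None,fx=4,fy=4,interpolation=2)[:,:,::-1])
E
```

```text
time: 11.6
tool_pos: [0.4327, -0.0233, 0.1447]
ee_rot: [-0.0, 0.222, 0.975, -0.0]
ft_force: [0.4, 0.1, -0.1]
opening: 0.0459
finger_force: 0.0
batten -0.28386970551493895 -0.012983993315269058 [ 0.43266065 -0.02327197  0.14467517] X -0.8345234395766244 0.5509724315735669
top -0.43830003586402605 -0.14822031701288643 (0.14180973172187805, 0.10168645530939102, np.float32(0.49492812), array([392.67549669, 321.65562914]))
top -0.08258833024078509 -0.15903579191463105 (0.18143557012081146, 0.10157354176044464, np.float32(0.13924465), array([373.96568627, 183.51960784]))
side -0.44395426129988935 -0.14455766326136668 (0.15020795166492462, 0.11599749326705933, np.float32(0.4921461), array([240.05524862, 324.4640884 ]))
side -0.08760577047388086 -0.1581393393501177 (0.19580619037151337, 0.11626889556646347, np.float32(0.14034103), array([401.21105528, 267.81407035]))
```

View pics/fcrop.png

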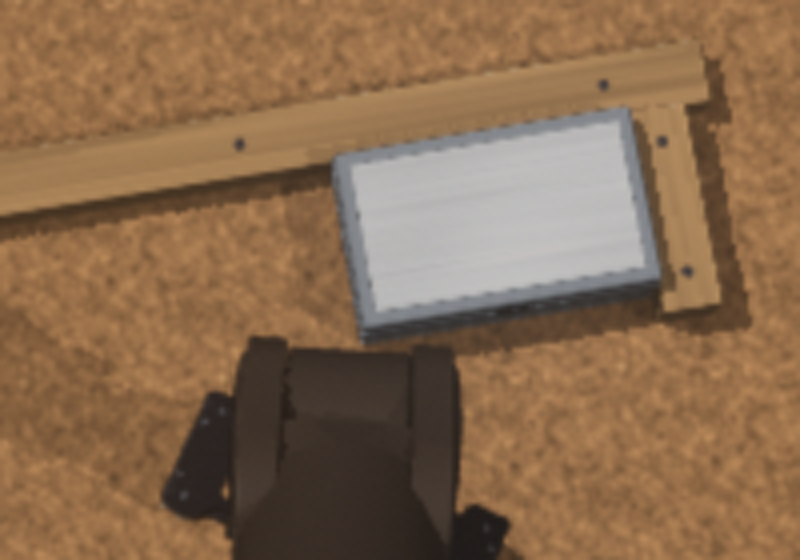

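The crop shows the tin's back edge along the batten and its end against the block at about (650,200). The measured pose is (-0.083, -0.159) with about 0.004 rad of tilt. I'll confirm with a light press towards the batten.

```bash
python3 -m pendant '[[[-0.04,-0.018,0,-8,-1],[-0.08,-0.035,0,-16,-1],[-0.12,-0.053,0,-24,-1],[-0.159,-0.071,0,-33.4,-1],[-0.159,-0.071,0.03,-33.4,-1],[-0.159,-0.071,0.06,-33.4,-1],[-0.159,-0.071,0.09,-33.4,-1],[-0.159,-0.071,0.11,-33.4,-1],[-0.159,-0.071,0.12,-33.4,-1],[-0.159,-0.071,0.12,-33.4,-1]]]'
python3 - <<'E'
from h import *
s,X,Y=tool(); o=np.array([.7122,.0278]);d=s["tool_pos"][:2]-o; y=.135;ex=np.array([np.cos(y),np.sin(y)]);ey=np.array([-ex[1],ex[0]])
print("batten",d@ex,d@ey,s["tool_pos"],"X",X@ex,X@ey)
E
```

```text
time: 12.7
tool_pos: [0.5466, -0.1561, 0.0236]
ee_rot: [-0.001, -0.064, 0.998, -0.0]
ft_force: [-0.7, -0.6, -0.1]
opening: 0.0919
finger_force: 0.0
batten -0.18884281124524258 -0.15991524687450273 [ 0.54659845 -0.15607664  0.02363003] X -0.9999782768965452 0.006349560969559173
```

```bash
python3 -m pendant '[[[-0.01,0,0,0,-1],[-0.018,0,0,0,-1],[-0.024,0,0,0,-1],[-0.027,0,0,0,-1],[-0.029,0,0,0,-1],[-0.03,0,0,0,-1],[-0.031,0,0,0,-1],[-0.032,0,0,0,-1],[-0.033,0,0,0,-1],[-0.034,0,0,0,-1]]]'
```

```text
time: 13.7
tool_pos: [0.5785, -0.1514, 0.0244]
ee_rot: [-0.002, -0.065, 0.998, 0.0]
ft_force: [-9.0, -0.4, 6.9]
opening: 0.0919
finger_force: 5.0
```

```bash
python3 -m pendant '[[[-0.001,0,0,0,-1],[-0.002,0,0,0,-1],[-0.003,0,0,0,-1],[-0.003,0,0,0,-1],[-0.003,0,0,0,-1],[-0.003,0,0,0,-1],[-0.003,0,0,0,-1],[-0.003,0,0,0,-1],[-0.003,0,0,0,-1],[-0.003,0,0,0,-1]]]'
python3 -m pendant '[[[0.005,0,0,0,-1],[0.02,0,0,0,-1],[0.035,0,0,0,-1],[0.035,0,-0.04,0,-1],[0.035,0,-0.08,0,-1],[0.035,0,-0.12,0,-1],[0.06,0.04,-0.12,0,-1],[0.09,0.08,-0.12,0,-1],[0.11,0.12,-0.12,0,-1],[0.11,0.12,-0.12,0,-1]]]'
python3 - <<'E'
from h import *
o=np.array([.7122,.0278]); y=.135;ex=np.array([np.cos(y),np.sin(y)]);ey=np.array([-ex[1],ex[0]])
for n in("top","side"):
  c=camera(n)
  for b in tin(c): e=b[0]-o; print(n,e@ex,e@ey,b[1:])
  if n=="top": cv2.imwrite("pics/g.png",c["img"][:,:,::-1])
E
```

```text
time: 14.7
tool_pos: [0.5785, -0.1516, 0.024]
ee_rot: [-0.004, -0.065, 0.998, 0.001]
ft_force: [-16.9, -1.2, 12.2]
opening: 0.0914
finger_force: 8.4
time: 15.7
tool_pos: [0.456, -0.0413, 0.1446]
ee_rot: [-0.001, -0.068, 0.998, 0.001]
ft_force: [0.7, -0.7, 1.0]
opening: 0.092
finger_force: 0.0
top -0.43374667598332683 -0.16169958450322156 (0.1701016128063202, 0.10288572311401367, np.float32(0.49489477), array([400.25443787, 318.34911243]))
top -0.0814372878126171 -0.1595297664548802 (0.18203875422477722, 0.10179091989994049, np.float32(0.1325946), array([374.28712871, 182.61881188]))
side -0.43861977707011857 -0.15899822313774792 (0.18099650740623474, 0.11609861999750137, np.float32(0.49214584), array([247.86956522, 328.68599034]))
side -0.08635389557984786 -0.1583665811969299 (0.19614391028881073, 0.11631971597671509, np.float32(0.13340767), array([402.04, 267.86]))
```

View pics/g.png

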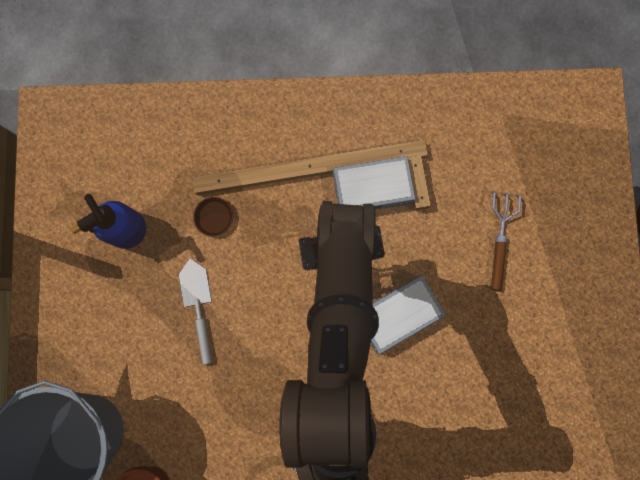

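The tin is home at (374,183): at the batten within about 1 mm, parallel to about 0.002 rad, and its end at the block. The other objects look unmoved and the gripper is clear, so I'm handing in.

```bash
python3 -c "
from rig import bot;print(bot.close_job())"
```

```text
the job is handed in; nothing more can be done
None
```

The seed tin is in the corner, flush along the batten and against the stop block. The gripper is clear, the other items look unmoved in the last picture, and the job was handed in at about 16 s; no verdict came back.

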